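# Ease the spring flap of the spent-cell bin shut

## Task

Throw away the spent red torch cell: lay it on its side across the sloping tray of the green cell bin and let go of it so that it lies against the closed yellow flap. Then push the black press pad behind the flap down to lift the flap, keep it up until the cell has rolled into the bin, and ease the flap back down slowly against its spring, never letting it snap shut. Leave the blue cell standing where it is, and finish with the flap fully shut and the gripper clear.

Things in the scene. Friction and masses are not known exactly. Their poses are not given: they have to be found in the camera images.
- spent_cell: the spent torch cell: a red cylinder 33 mm in diameter and 61 mm long with a brass band near its top and a small steel nub on top, 0.13 kg; stands upright on the bench at the start. Origin: centre of its flat base; z runs along its axis to the nub end.
- good_cell: a good torch cell, the same shape but blue, standing upright on the bench; to be left alone. Origin: centre of its base.
- cell_bin: green sheet-metal bin fixed to the bench, 202 mm long (x), 116 mm wide (y), yawed at random. Origin: on the bench surface, below the point where tray and hopper meet; x runs from the tray (front, -x, nearer the robot) to the hopper (rear), z up. Hopper, where cells fall: x = 0.004 to 0.078, inner floor at z = 0.004, side walls up to z = 0.097; front wall at x = -0.12, 8 mm over the tray.
- tray_mid (a point): middle of the bright steel tray's upper face, at (-0.058, 0, 0.0715) in the bin's frame. The tray runs from x = -0.118 to 0, is 108 mm wide between its 14 mm side rims, and slopes down towards +x by 12.3 degrees (z = 0.084 at its front, 0.059 at x = 0). A cell laid across it (axis along y) rolls down to the flap's lip and rests there.
- flap (a joint): angle of the yellow flap, 0 shut, 0.75 rad fully open; rigid see-saw on a hinge along the bin's y at x = 0.07, z = 0.102. Pressing the pad behind it lifts the lip in front; a cell passes from about 0.45 rad. A spring always drives it shut (0.2 N m shut, 0.5 open: 4 to 12 N at the pad): let go, it slams at once. Eased means never turning shut faster than 1.5 rad/s, so take a second or more.
- flap_pad (a point): middle of the upper face of the black press pad (36 mm along x, 50 mm along y), 50 mm behind the hinge; at (0.12, 0, 0.107) in the bin's frame while shut, about 35 mm lower when fully open. Free air under it. It turns with the flap.
- flap_lip (a point): middle of the flap's front lip's lower edge; shut, it hangs at x = 0 in the bin's frame, 6 mm over the tray (z = 0.065), and the lip reaches up from there to z = 0.102. It moves with the flap.

How it is judged:
On the way, in this order (a step that is already met when the one before it is completed fails the run):
1. the red cell lies on its side across the tray, released, against the shut flap (x of spent_cell in the frame of cell_bin between -0.06 and 0 m and z of spent_cell in the frame of cell_bin between 0.06 and 0.105 m and angle between the z axis of spent_cell and the y axis of cell_bin, either way round below 0.35 rad and linear speed of spent_cell below 0.03 m/s and contact force between the fingers and spent_cell below 0.1 N and value of joint flap below 0.06 rad), for 0.2 s.
2. the red cell has rolled into the hopper while the flap is still held up (0.15 rad or more) (x of spent_cell in the frame of cell_bin between 0.004 and 0.078 m and z of spent_cell in the frame of cell_bin below 0.062 m and value of joint flap above 0.15 rad), for 0.1 s.
At the end, for the whole second after the job is handed in: the red cell lies at rest inside the bin's hopper, the flap is shut to within 0.03 rad, and the blue cell stands upright within 30 mm of where it was (x of spent_cell in the frame of cell_bin between 0.004 and 0.078 m and y of spent_cell in the frame of cell_bin between -0.056 and 0.056 m and z of spent_cell in the frame of cell_bin below 0.07 m and linear speed of spent_cell below 0.05 m/s and value of joint flap below 0.03 rad and distance of good_cell from where it was at the start of the episode below 0.03 m and angle between good_cell's own z axis and vertical below 0.2 rad); the robot touches nothing.
It fails at once if the flap snaps shut: it turns towards shut faster than 1.5 rad/s (velocity of joint flap below -1.5 rad/s).
It fails at once if the blue cell is shifted by more than 30 mm or knocked over (distance of good_cell from where it was at the start of the episode above 0.03 m or angle between good_cell's own z axis and vertical above 0.5 rad).
It also fails if it takes over 56 s, if anything falls off the work surface, if the arm or the gripper's body presses on something with over 40 N, if the wrist force passes 120 N, or if a joint passes its speed limit or range.

## Robot

A 6-joint arm with a two-finger parallel gripper is mounted at the origin on a cart in front of the work surface, level with it; the furniture and walls round the work are solid. World frame = base frame: x ahead of the robot, y to its left, z up, the work surface at z = 0. Lengths are in m, angles in rad, forces in N, time in s.
With the tool pointing down it reaches from about 0.35 to 0.975 m from the base axis. Payload 4.9 kg.
Tool frame: the origin (TCP) lies at the very end of the fingers, on their centre line; the grasp point (between the pads) lies 19 mm behind it (manip.grip_depth is the distance from the TCP to the grasp point, in m); z points along the fingers, x is the direction in which the jaws open and shut, and the axes are right-handed (so a half turn about z gives the same grasp; the last joint's range is limited). The gripper opens to 85 mm and grips with 20 to 120 N. Pads are 22 mm wide; open, the fingers measure 114 mm over their backs; the gripper's body (76 mm by 85 mm) begins 54 mm behind the grasp point. The pads swing forward as they close: fully open they stand 13 mm farther back than shut.
Start: joints at [-1.339, 0.053, 1.613, -0, 1.476, -0.119], TCP at [0.215, -0.587, 0.231] pointing down, gripper open.
Joint ranges: [-3.01, 3.01], [-1.01, 2.22], [0.06, 2.58], [-1.02, 4.17], [0.09, 2.62], [-3.14, 3.14]. Speed limits (rad/s): [2.57, 2.57, 3.14, 3.14, 3.14, 3.14].

## Interface

Orientations are given as a unit quaternion [w, x, y, z].
In Python, from plant import manip gives the robot as it stands. The module is installed in compiled form; this text tells all that it offers.
- The arm moves only by the shell command python3 -m crank 'ROWS' [OPENING]. ROWS is JSON, a list of rows, each a list of 4 numbers: the shift along the tool's x, y, z in cm, then the turn about the tool's z in units of 6 degrees (1.0 is 6 degrees). A call has 1 to 10 rows; each row shifts and turns the commanded pose from where the row before left it, along the tool's axes as they then stand; what a row does not reach is not made up. A row lasts 1/12 s, in which the tool goes at most 41.7 mm and 7.16 degrees, less where a joint would pass 70% of its speed; a pose out of reach is approached as far as the arm can. A call with a gripper value outside its range is refused whole. OPENING is the opening, from 0 (shut) to 1 (fully open), set as the call begins (- or left out, the last holds). The fingers move at their own pace and stop on an object; the grip force is fixed at half the most. Time passes only in rows, so rows that do not move let the fingers close. It gives the time, the measured TCP pose, the force and the opening at its end, in the units of the state.
- manip.state(): the state, without advancing time (a new reading comes with each control period).
- manip.grab_frame(name): name is "side" or "top" or "wrist"; returns a dict with "img" (384x512x3 uint8, red, green, blue), "intrinsics" (3x3 intrinsics, pixels), "position" and "orientation" of the camera in the world. Camera axes: x right, y up, looking along -z (the intrinsics and any distortion apply to the point x, -y, -z); pixel columns grow to the right and rows downward; lengths in m; the calibration is good to about 2 mm. A picture is of the moment at which its call begins. There is no depth.
- manip.job_done(): hands the job in, once; it reports no verdict.
The state is a dict: "time": time; "joint_pos": joint angles; "joint_vel": joint speeds; "joint_efforts": joint torques, N m; "tool_pos": TCP position; "tool_rot": TCP orientation; "contact_force": force on the tool from outside, world axes, zero at the start; "ft_torque": the same for the moment, N m; "gripper_width": opening from 0.0 (shut) to 1.0 (fully open).
Only numpy, scipy, OpenCV 4.12 (cv2) and the standard library are available. Lean on these libraries where they do the work, as an engineer would, in place of code of your own. Each camera call takes 0.05 s, during which the arm holds its last target.

## Working session

There is one attempt and no reset: what is moved stays moved. The work goes in short steps, Python scripts to look and compute and a shell command to move; the robot and the scene stay as the last step left them, time stands still between calls to the robot, and variables do not carry over. Pictures are saved under pics/ and viewed, and the job is handed in when it is done.

```bash
mkdir -p pics
cat > h.py <<'E'
import numpy as np, cv2
from plant import manip
from scipy.spatial.transform import Rotation as R
def rot(q): return R.from_quat([q[1],q[2],q[3],q[0]]).as_matrix()
def save(n,fn):
    f=manip.grab_frame(n); cv2.imwrite('pics/'+fn,f['img'][:,:,::-1]); return f
def ray(f,u,v):
    K=np.array(f['intrinsics']); x=np.linalg.solve(K,[u,v,1.])
    d=rot(f['orientation'])@np.array([x[0],-x[1],-x[2]]); return np.array(f['position']),d/np.linalg.norm(d)
def onz(f,u,v,z):
    p,d=ray(f,u,v); return p+d*(z-p[2])/d[2]
def proj(f,P):
    c=rot(f['orientation']).T@(np.array(P)-f['position']); h=np.array(f['intrinsics'])@np.array([c[0],-c[1],-c[2]]); return h[:2]/h[2]
E
python3 - <<'E'
from h import *
for n in('side','top','wrist'):
    f=save(n,n+'0.png'); print(n,f.keys(),np.round(f['position'],3),np.round(f['orientation'],3),np.array(f['intrinsics']).round(1).tolist())
print(manip.state())
E
```

```text
side dict_keys(['img', 'intrinsics', 'position', 'orientation']) [0.494 0.442 0.57 ] [-0.015 -0.022  0.477  0.878] [[414.1, 0.0, 259.4], [0.0, 414.1, 190.3], [0.0, 0.0, 1.0]]
top dict_keys(['img', 'intrinsics', 'position', 'orientation']) [ 0.438 -0.283  0.931] [ 0.709  0.04  -0.04  -0.703] [[467.3, 0.0, 262.7], [0.0, 467.3, 196.4], [0.0, 0.0, 1.0]]
wrist dict_keys(['img', 'intrinsics', 'position', 'orientation']) [ 0.284 -0.562  0.373] [ 0.811 -0.117  0.083 -0.567] [[294.5, 0.0, 258.9], [0.0, 294.5, 192.5], [0.0, 0.0, 1.0]]
{'time': 0.15, 'joint_pos': array([-1.33901865e+00,  5.32285618e-02,  1.61396305e+00,  1.52317145e-05,
        1.47599651e+00, -1.18996516e-01]), 'joint_vel': array([-0.00017188, -0.00116018, -0.00437412, -0.0002069 , -0.0004611 ,
       -0.00040328]), 'joint_efforts': array([ 7.59809045e-04, -3.94243383e+01, -3.70721269e+01, -4.98580710e-05,
        4.68317448e-03,  2.08812509e-05]), 'tool_pos': array([ 0.21466144, -0.58647086,  0.23034025]), 'tool_rot': array([-5.37047055e-04,  8.19641001e-01, -5.72876945e-01, -5.89926877e-04]), 'contact_force': array([-0.34343005,  1.15429078, -0.19691963]), 'ft_torque': array([ 0.01039665, -0.02781959,  0.0007302 ]), 'gripper_width': 1.0000789244393309}
```

View pics/side0.png

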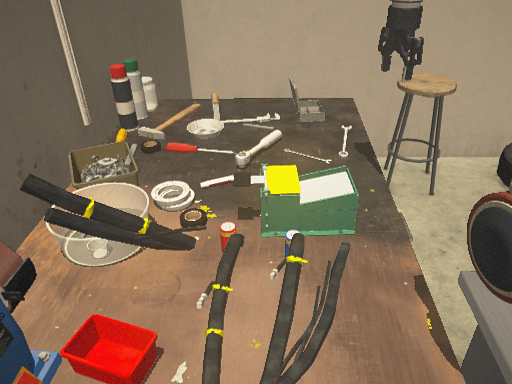

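View pics/top0.png

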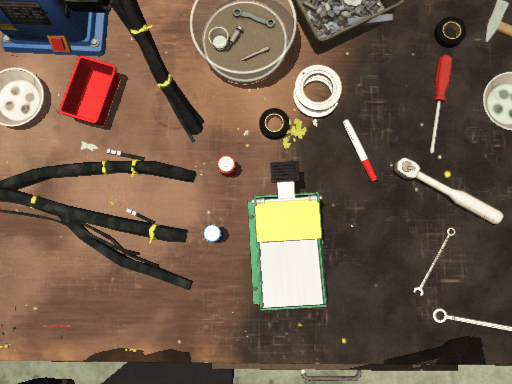

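View pics/wrist0.png

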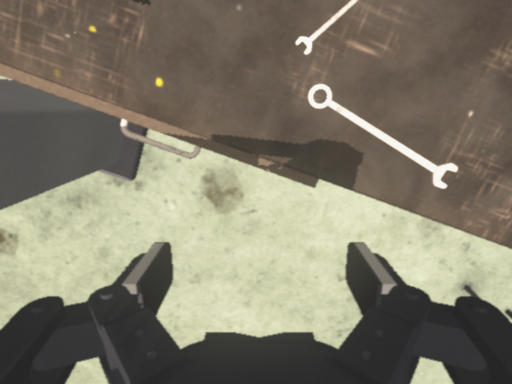

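Run:
```python
import cv2
a=cv2.imread('pics/top0.png')[130:320,180:340]; cv2.imwrite('pics/top0z.png',cv2.resize(a,None,fx=3.1,fy=3.1,interpolation=cv2.INTER_CUBIC))
a=cv2.imread('pics/side0.png')[150:270,190:370]; cv2.imwrite('pics/side0z.png',cv2.resize(a,None,fx=4,fy=4,interpolation=cv2.INTER_CUBIC))
```

```text
(no output)
```

View pics/top0z.png

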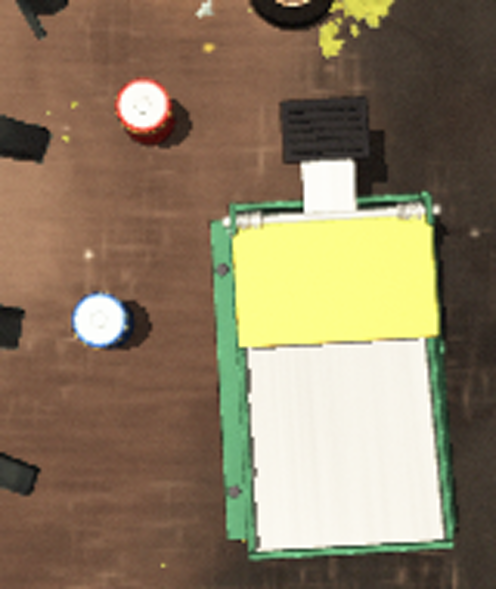

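View pics/side0z.png

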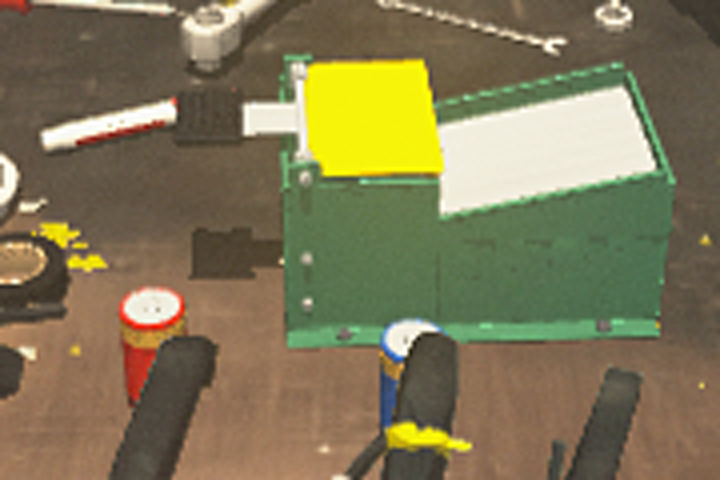

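Run:
```python
from h import *
f=manip.grab_frame('top'); im=f['img']; hsv=cv2.cvtColor(im,cv2.COLOR_RGB2HSV)
def big(m,x0,x1,y0,y1):
    k=np.zeros_like(m);k[y0:y1,x0:x1]=m[y0:y1,x0:x1]
    c=max(cv2.findContours(k,0,2)[0],key=cv2.contourArea); return c
y=cv2.inRange(hsv,(24,120,120),(35,255,255)); c=big(y,240,340,185,260); r=cv2.minAreaRect(c); b=cv2.boxPoints(r)
P=np.array([onz(f,*p,.103) for p in b]); print('flap',b.round(1).tolist(),P[:,:2].round(4).tolist())
w=cv2.inRange(hsv,(0,0,150),(179,70,255)); c=big(w,250,330,238,310); b=cv2.boxPoints(cv2.minAreaRect(c)); print('tray',b.round(1).tolist())
zs=[.084 if p[1]>280 else .1 for p in b]
print([onz(f,*p,z)[:2].round(4).tolist() for p,z in zip(b,zs)])
k=cv2.inRange(hsv,(0,0,0),(179,255,70)); c=big(k,266,304,158,184); b=cv2.minAreaRect(c); print('pad',b, onz(f,*b[0],.107).round(4))
for n,(u,v) in dict(red=(226,164),blue=(212,233)).items():
    c=big(w,u-14,u+14,v-14,v+14);(cc,rr)=cv2.minEnclosingCircle(c); M=cv2.moments(c); cc=(M['m10']/M['m00'],M['m01']/M['m00']); print(n,np.round(cc,1),rr,onz(f,*cc,.059).round(4))
s=manip.grab_frame('side'); 
for n,(u,v) in dict(red=(153,304),blue=(412,338)).items():
    print(n,onz(s,190+u/4,150+v/4,.059).round(4))
# pad in side: corners zoom
print('pad side',onz(s,190+210/4,150+117/4,.107).round(4))
```

```text
flap [[293.0, 200.0], [321.0, 200.0], [321.0, 239.0], [293.0, 239.0]] [[0.5269, -0.3371], [0.5274, -0.387], [0.4582, -0.3866], [0.4577, -0.3372]]
tray [[258.8999938964844, 241.89999389648438], [318.5, 238.1999969482422], [322.6000061035156, 303.79998779296875], [263.0, 307.5]]
[[0.4522, -0.2771], [0.4597, -0.3826], [0.344, -0.3912], [0.3366, -0.2853]]
pad ((286.5, 172.0), (22.0, 33.0), 90.0) [ 0.5767 -0.3252  0.107 ]
red [225.6 163.4] 7.2471604347229 [ 0.6002 -0.2122  0.059 ]
blue [211.4 232.8] 8.465635299682617 [ 0.469  -0.1882  0.059 ]
red [ 0.6009 -0.2139  0.059 ]
blue [ 0.4715 -0.1892  0.059 ]
pad side [ 0.5782 -0.3159  0.107 ]
```

Run:
```python
from h import *
f=manip.grab_frame('top')
def Z(u,v,z): return onz(f,180+u/3.1,130+v/3.1,z)[:2]
fl,fr,rl,rr=Z(239,348,.102),Z(439,337,.102),Z(232,222,.104),Z(433,218,.104)
print('flap',fl,fr,rl,rr)
a=fl-fr; print('yaw from lip',np.degrees(np.arctan2(-a[0],a[1])))
F1,F2=Z(250,555,.092),Z(452,545,.092);a=F1-F2;print('front',F1,F2,np.degrees(np.arctan2(-a[0],a[1])))
R1,R2=Z(231,206,.097),Z(430,194,.097);a=R1-R2;print('rear',R1,R2,np.degrees(np.arctan2(-a[0],a[1])))
pad=np.mean([Z(*p,.107) for p in[(281,98),(367,96),(369,160),(284,164)]],0);print('pad',pad)
lip=(fl+fr)/2; fm=(F1+F2)/2; rm=(R1+R2)/2
for n,p,q in(('pad-lip',pad,lip),('pad-front',pad,fm),('rear-front',rm,fm)):
    d=p-q; print(n,np.linalg.norm(d),np.degrees(np.arctan2(d[1],d[0])))
for yaw in(3.,):
    c,s=np.cos(np.radians(yaw)),np.sin(np.radians(yaw)); ex=np.array([c,s])
    for p,x in((pad,.12),(lip,0),(fm,-.12),(rm,.08)): print('origin',p-x*ex)
s=manip.grab_frame('side')
o=np.array([.4535,-.3290]); c,s_=np.cos(np.radians(3.)),np.sin(np.radians(3.))
def W(x,y,z): return [o[0]+c*x-s_*y,o[1]+s_*x+c*y,z]
for nm,fr_ in(('top',f),('side',s)):
    im=fr_['img'][:,:,::-1].copy(); im=cv2.resize(im,None,fx=1.5,fy=1.5)
    for p in[(.102,-.025,.107),(.138,-.025,.107),(.138,.025,.107),(.102,.025,.107),(0,.05,.102),(0,-.05,.102),(-.118,.054,.084),(-.118,-.054,.084),(.08,.058,0),(-.12,.058,0)]:
        u,v=proj(fr_,W(*p)); cv2.circle(im,(int(u*1.5),int(v*1.5)),2,(255,0,255),-1)
    if nm=='top': im=im[230:480,340:520]
    else: im=im[220:380,300:560]
    cv2.imwrite('pics/ov_%s.png'%nm,cv2.resize(im,None,fx=2.2,fy=2.2))
```

```text
flap [ 0.45149432 -0.27387904] [ 0.45870356 -0.38780012] [ 0.52337077 -0.26917738] [ 0.5266657  -0.38450264]
yaw from lip 3.6210057892395233
front [ 0.33487118 -0.28115418] [ 0.34139534 -0.39575127] 3.2584055022705525
rear [ 0.53340327 -0.26838146] [ 0.54139511 -0.38369501] 3.9645603563575436
pad [ 0.57711019 -0.32236565]
pad-lip 0.12230515691948295 3.9729305671837074
pad-front 0.23951777980593061 3.851138618796809
rear-front 0.19965227478355368 3.5649833216651983
origin [ 0.45727464 -0.32864596]
origin [ 0.45509894 -0.33083958]
origin [ 0.4579688  -0.33217241]
origin [ 0.45750882 -0.33022511]
```

View pics/ov_top.png

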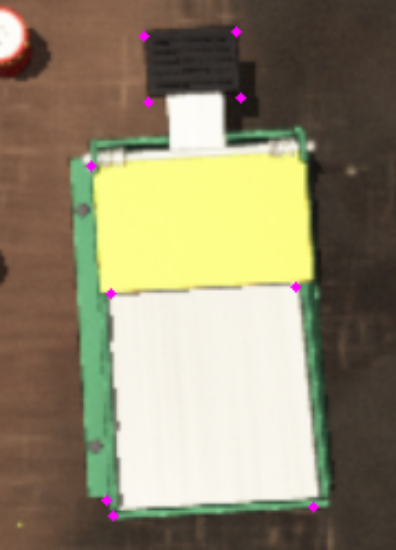

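View pics/ov_side.png

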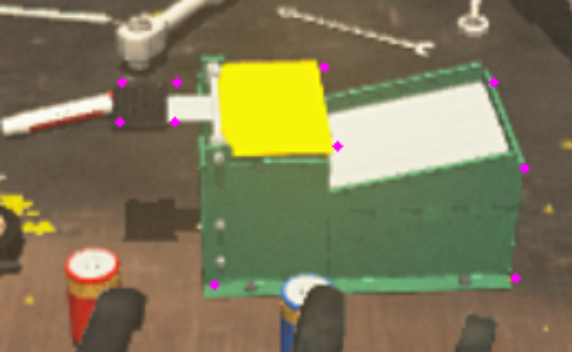

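```bash
python3 -m crank '[[0,0,0,-1.1],[0,0,0,-1.1],[0,0,0,-1.1],[0,0,0,-1.1],[0,0,0,-1.1],[0,0,0,-1.1],[0,0,0,-1.1],[0,0,0,-1.1],[0,0,0,-1.1],[0,0,0,-1.1]]' 0.7
python3 -m crank '[[0,0,0,-1.1],[0,0,0,-0.17],[0,0,0,0]]'
cat >> h.py <<'E'
O=np.array([.4575,-.3285]); YAW=np.radians(3.7); EX=np.array([np.cos(YAW),np.sin(YAW)]); EY=np.array([-EX[1],EX[0]])
def bw(x,y,z): return np.r_[O+x*EX+y*EY,z]
def go(T):
    s=manip.state(); Rm=rot(s['tool_rot']); p=np.array(s['tool_pos']); d=Rm.T@(np.array(T)-p)
    b=np.r_[(p[:2]-O)@EX,(p[:2]-O)@EY]
    print('t',s['time'],'p',p.round(4),'bin',b.round(4),'xang',np.degrees(np.arctan2(Rm[1,0],Rm[0,0])).round(2),'F',np.round(s['contact_force'],1),'w',round(s['gripper_width'],3)); print('need cm',(d*100).round(2))
E
python3 -c "
from h import *
go([.6005,-.213,.12]);print(manip.state()['joint_pos'])"
```

```text
time: 1.18
tool_pos: [0.2148, -0.5869, 0.2313]
tool_rot: [-0.0, 1.0, -0.031, -0.0]
contact_force: [-0.3, 0.1, 0.8]
gripper_width: 0.702
time: 1.43
tool_pos: [0.2148, -0.5869, 0.2313]
tool_rot: [-0.0, 1.0, 0.031, -0.0]
contact_force: [0.5, -0.2, 0.9]
gripper_width: 0.703
t 1.4333 p [ 0.2148 -0.5869  0.2313] bin [-0.2589 -0.2422] xang 3.61 F [ 0.5 -0.2  0.9] w 0.703
need cm [ 40.85 -34.89  11.13]
[-1.33899699e+00  5.27276867e-02  1.61291356e+00 -1.12098622e-05
  1.47600353e+00 -1.40196293e+00]
```

```bash
python3 -m crank '[[2,-1.7,0,0],[2,-1.7,0,0],[2,-1.7,0,0],[2,-1.7,0,0],[2,-1.7,0,0],[2,-1.7,0,0],[2,-1.7,0,0],[2,-1.7,0,0],[2,-1.7,0,0],[2,-1.7,0,0]]'
python3 -m crank '[[2,-1.7,0,0],[2,-1.7,0,0],[2,-1.7,0,0],[2,-1.7,0,0],[2,-1.7,0,0],[2,-1.7,0,0],[2,-1.7,0,0],[2,-1.7,0,0],[2,-1.7,0,0],[2,-1.7,0,0]]'
python3 -m crank '[[0.8,-0.9,1.5,0],[0,0,3,0],[0,0,3,0],[0,0,0,0],[0,0,0,0]]'
python3 -c "
from h import *
go([.6005,-.213,.036]);save('wrist','w1.png');save('side','s1.png');save('top','t1.png')"
```

```text
time: 2.27
tool_pos: [0.4042, -0.4033, 0.2315]
tool_rot: [0.0, 1.0, 0.031, 0.0]
contact_force: [0.7, -0.4, 0.2]
gripper_width: 0.699
time: 3.1
tool_pos: [0.5927, -0.2206, 0.2313]
tool_rot: [0.0, 1.0, 0.031, 0.0]
contact_force: [0.5, 0.2, -0.1]
gripper_width: 0.701
time: 3.52
tool_pos: [0.5972, -0.2116, 0.153]
tool_rot: [-0.001, 0.999, 0.032, -0.003]
contact_force: [0.3, -0.4, 0.8]
gripper_width: 0.7
t 3.5167 p [ 0.5972 -0.2116  0.153 ] bin [0.1469 0.1077] xang 3.64 F [ 0.3 -0.4  0.8] w 0.7
need cm [ 0.39  0.2  11.7 ]
```

Run:
```python
import cv2,numpy as np
a=cv2.imread('pics/w1.png');b=cv2.imread('pics/s1.png')[100:292,130:386]
cv2.imwrite('pics/c1.png',cv2.resize(np.vstack([a,cv2.resize(b,(512,384))]),(400,600)))
```

```text
(no output)
```

View pics/c1.png

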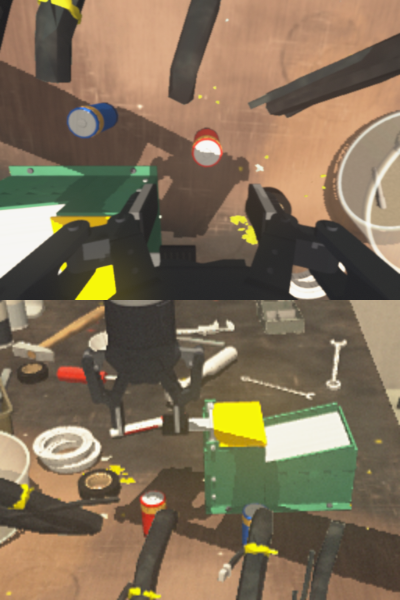

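```bash
python3 - <<'E'
from h import *
f=manip.grab_frame('wrist');print(onz(f,207*1.28,151*1.28,.059).round(4), proj(f,[.6005,-.213,.059])/1.28)
E
python3 -m crank '[[0.4,0.2,1.7,0],[0,0,2.5,0],[0,0,2.5,0],[0,0,2.5,0],[0,0,2.5,0],[0,0,0,0],[0,0,0,0],[0,0,0,0]]'
python3 -c "
from h import *
go([.6005,-.213,.036]);save('wrist','w2.png')"
```

```text
[ 0.6074 -0.2138  0.059 ] [200.79369364 149.92778354]
time: 4.38
tool_pos: [0.605, -0.2148, 0.042]
tool_rot: [0.001, 0.999, 0.032, 0.002]
contact_force: [-0.1, -0.1, 0.8]
gripper_width: 0.698
t 4.3833 p [ 0.605  -0.2148  0.042 ] bin [0.1545 0.1039] xang 3.71 F [-0.1 -0.1  0.8] w 0.698
need cm [-0.44 -0.21  0.6 ]
```

View pics/w2.png

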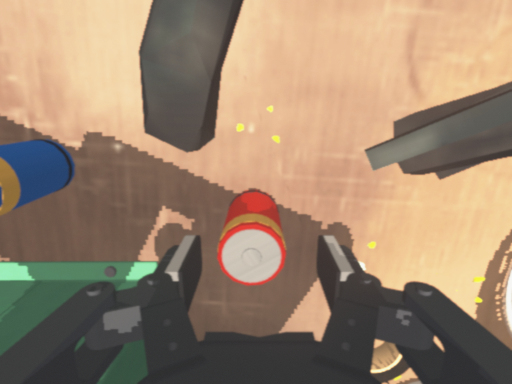

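```bash
python3 -m crank '[[-0.3,-0.1,0.3,0],[0,0,0.2,0],[0,0,0,0],[0,0,0,0]]'
python3 -c "
from h import *
go([.6005,-.213,.036]);f=save('wrist','w3.png');print(proj(f,[.6005,-.213,.061]))"
```

```text
time: 4.77
tool_pos: [0.6004, -0.2131, 0.0347]
tool_rot: [0.0, 0.999, 0.032, 0.0]
contact_force: [1.1, -0.2, -0.2]
gripper_width: 0.697
t 4.7667 p [ 0.6004 -0.2131  0.0347] bin [0.15   0.1059] xang 3.72 F [ 1.1 -0.2 -0.2] w 0.697
need cm [ 0.01 -0.01 -0.13]
[255.85615434 271.93823798]
```

View pics/w3.png

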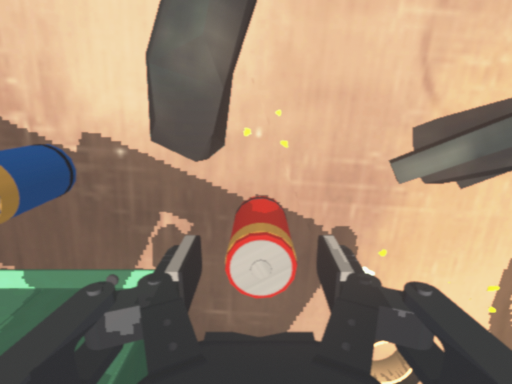

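```bash
python3 -m crank '[[0.1,-0.2,0,0],[0,0,0,0],[0,0,0,0]]'
python3 -m crank '[[0,0,0,0],[0,0,0,0],[0,0,0,0],[0,0,0,0],[0,0,0,0],[0,0,0,0]]' 0
python3 -m crank '[[0,0,-1,0],[0,0,-2,0],[0,0,-2,0],[0,0,-2,0],[0,0,-2,0],[0,0,0,0],[0,0,0,0]]'
python3 -c "
from h import *
go(bw(-.065,.105,.112));f=save('wrist','w4.png')"
```

```text
time: 5.07
tool_pos: [0.6013, -0.2109, 0.0343]
tool_rot: [-0.0, 0.999, 0.033, 0.0]
contact_force: [-0.5, -0.1, 0.1]
gripper_width: 0.7
time: 5.57
tool_pos: [0.6014, -0.2112, 0.0346]
tool_rot: [0.0, 0.999, 0.032, 0.0]
contact_force: [0.5, -0.1, 1.6]
gripper_width: 0.363
time: 6.15
tool_pos: [0.602, -0.2114, 0.1258]
tool_rot: [0.001, 0.999, 0.032, 0.001]
contact_force: [-0.5, 0.5, -2.4]
gripper_width: 0.366
t 6.15 p [ 0.602  -0.2114  0.1258] bin [0.1517 0.1075] xang 3.72 F [-0.5  0.5 -2.4] w 0.366
need cm [-21.67   0.24   1.32]
```

View pics/w4.png

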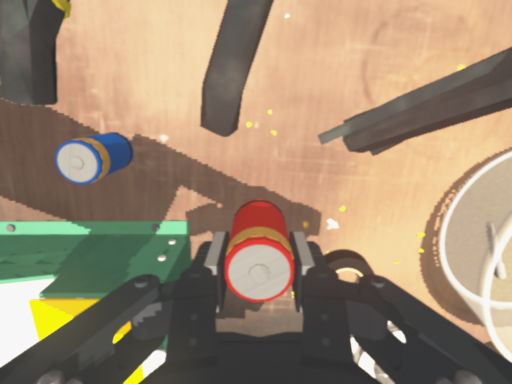

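```bash
python3 -m crank '[[-2.7,0,0,0],[-2.7,0,0,0],[-2.7,0,0,0],[-2.7,0,0,0],[-2.7,0,0,0],[-2.7,0,0,0],[-2.7,0,0,0],[-2.7,0,0,0],[0,0,0,0],[0,0,0,0]]'
python3 -c "
from h import *
go(bw(-.065,.105,.1005))"
python3 -m crank '[[0,0,1.3,0],[0,0,1.2,0],[0,1,0,0],[0,1,0,0],[0,0.5,0,0],[0,0,0,0]]'
python3 -c "
from h import *
go(bw(-.065,.0,.1005));f=save('wrist','w5.png')"
```

```text
time: 7.03
tool_pos: [0.3839, -0.2243, 0.1222]
tool_rot: [-0.001, 0.999, 0.032, -0.001]
contact_force: [-0.4, -0.5, -1.4]
gripper_width: 0.369
t 7.0333 p [ 0.3839 -0.2243  0.1222] bin [-0.0667  0.1087] xang 3.62 F [-0.4 -0.5 -1.4] w 0.369
need cm [0.18 0.38 2.16]
time: 7.53
tool_pos: [0.388, -0.2518, 0.1]
tool_rot: [0.0, 0.999, 0.032, 0.0]
contact_force: [0.3, -0.4, -1.1]
gripper_width: 0.367
t 7.5333 p [ 0.388  -0.2518  0.1   ] bin [-0.0644  0.0811] xang 3.65 F [ 0.3 -0.4 -1.1] w 0.367
need cm [-0.05  8.11 -0.04]
```

View pics/w5.png

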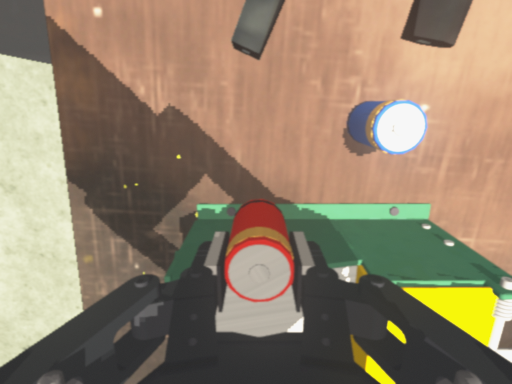

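Red cell hangs at (260,265), just outside the green wall; blue cell stands at (398,127). Now drag sideways slowly against the wall.

```bash
python3 -m crank '[[0,0.4,0,0],[0,0.4,0,0],[0,0.4,0,0],[0,0.4,0,0],[0,0,0,0],[0,0,0,0]]'
python3 -c "
from h import *
go(bw(-.065,.0,.1005));f=save('wrist','w6.png');save('side','s6.png')"
```

```text
time: 8.08
tool_pos: [0.3885, -0.2613, 0.0999]
tool_rot: [-0.007, 0.999, 0.032, -0.0]
contact_force: [-1.4, 19.8, 12.1]
gripper_width: 0.368
t 8.0833 p [ 0.3885 -0.2613  0.0999] bin [-0.0645  0.0715] xang 3.7 F [-1.4 19.8 12.1] w 0.368
need cm [-0.05  7.15 -0.16]
```

View pics/w6.png

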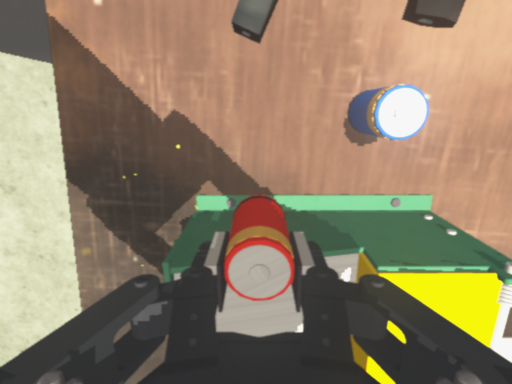

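View pics/s6.png

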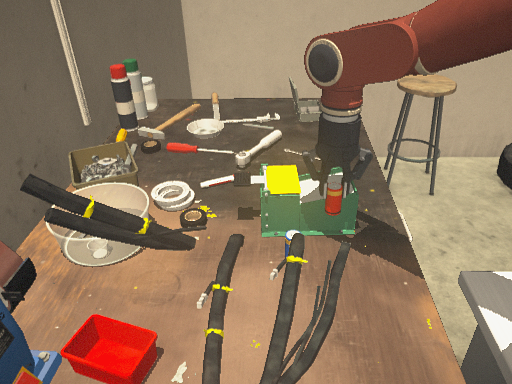

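```bash
python3 -m crank '[[0,-0.5,0,0],[0,-0.5,0,0],[0,-0.4,-0.5,0],[0,0,-0.7,0],[0,0,0,0],[0,0,0,0]]'
python3 -m crank '[[0,0.5,0,0],[0,0.5,0,0],[0,0.4,0,0],[0,0.3,0,0],[0,0.3,0,0],[0,0,0,0]]'
python3 -c "
from h import *
go(bw(-.065,.0,.1005));f=save('wrist','w7.png')"
```

```text
time: 8.68
tool_pos: [0.388, -0.2528, 0.1125]
tool_rot: [0.001, 0.999, 0.032, 0.001]
contact_force: [-0.1, -0.5, -1.0]
gripper_width: 0.366
time: 9.18
tool_pos: [0.3886, -0.2691, 0.1117]
tool_rot: [-0.005, 0.999, 0.032, -0.001]
contact_force: [-1.9, 14.8, 10.3]
gripper_width: 0.366
t 9.1833 p [ 0.3886 -0.2691  0.1117] bin [-0.0649  0.0637] xang 3.67 F [-1.9 14.8 10.3] w 0.366
need cm [-0.    6.39  1.05]
```

View pics/w7.png

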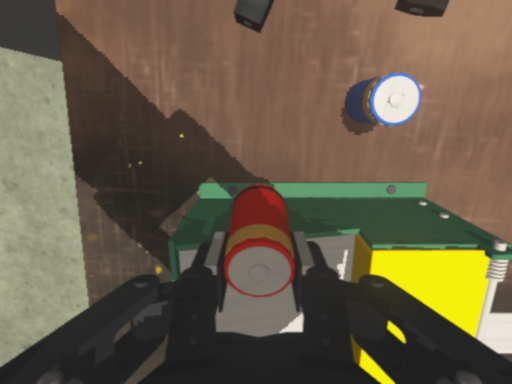

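```bash
python3 -m crank '[[0,0.3,0,0],[0,0.3,0,0],[0,0.3,0,0],[0,0.3,0,0],[0,0,0,0],[0,0,0,0]]'
python3 -m crank '[[0,0.3,0,0],[0,0.3,0,0],[0,0.3,0,0],[0,0.3,0,0],[0,0,0,0],[0,0,0,0]]'
python3 -c "
from h import *
go(bw(-.065,.0,.1005));f=save('wrist','w8.png');f=save('side','s8.png')"
```

```text
time: 9.73
tool_pos: [0.3897, -0.2814, 0.1112]
tool_rot: [-0.004, 0.999, 0.032, -0.0]
contact_force: [0.0, 11.3, 5.0]
gripper_width: 0.366
time: 10.23
tool_pos: [0.3899, -0.2935, 0.1099]
tool_rot: [-0.004, 0.999, 0.032, -0.001]
contact_force: [0.8, 8.1, 0.9]
gripper_width: 0.364
t 10.2333 p [ 0.3899 -0.2935  0.1099] bin [-0.0652  0.0393] xang 3.67 F [0.8 8.1 0.9] w 0.364
need cm [0.03 3.93 0.91]
```

View pics/w8.png

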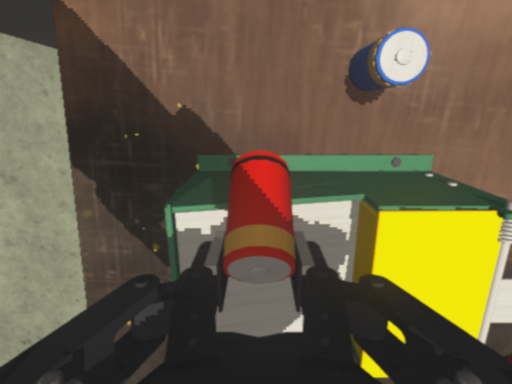

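```bash
python3 -m crank '[[0,0.4,0,0],[0,0.4,0,0],[0,0.4,0,0],[0,0.4,0,0],[0,0,0,0],[0,0,0,0]]'
python3 -c "
from h import *
go(bw(-.065,.0,.1005));f=save('wrist','w9.png');f=save('side','s9.png')"
```

```text
time: 10.83
tool_pos: [0.3911, -0.3115, 0.1111]
tool_rot: [-0.001, 0.999, 0.032, -0.0]
contact_force: [-0.1, 5.3, 1.9]
gripper_width: 0.365
t 10.8333 p [ 0.3911 -0.3115  0.1111] bin [-0.0651  0.0212] xang 3.69 F [-0.1  5.3  1.9] w 0.365
need cm [0.01 2.12 1.05]
```

View pics/w9.png

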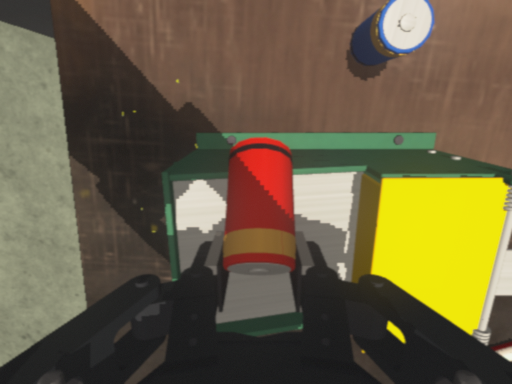

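View pics/s9.png

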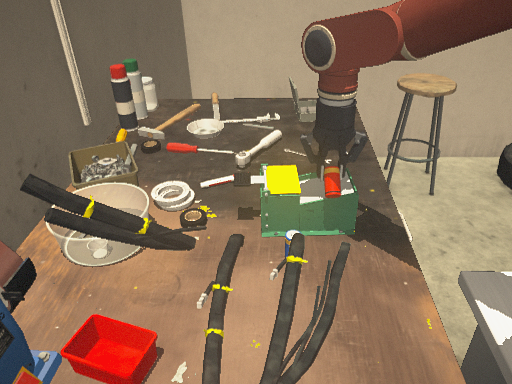

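```bash
python3 -m crank '[[0,0.7,-0.4,0],[0,0.7,-0.2,0],[0,0.7,0,0],[0,0.8,0,0],[0,0.7,0,0],[0,0,0,0],[0,0,0,0]]'
python3 -m crank '[[0,0,0.5,0],[0,0,0.5,0],[0,0,0.4,0],[0,0,0.4,0],[0,0,0.4,0],[0,0,0,0],[0,0,0,0]]'
python3 -c "
from h import *
go(bw(-.065,-.015,.086));f=save('wrist','w10.png');f=save('side','s10.png')"
```

```text
time: 11.52
tool_pos: [0.3935, -0.3484, 0.1171]
tool_rot: [-0.0, 0.999, 0.032, -0.0]
contact_force: [0.6, 0.2, -1.4]
gripper_width: 0.36
time: 12.1
tool_pos: [0.394, -0.3497, 0.0978]
tool_rot: [0.002, 0.999, 0.033, 0.0]
contact_force: [-2.9, -2.5, 9.1]
gripper_width: 0.364
t 12.1 p [ 0.394  -0.3497  0.0978] bin [-0.0647 -0.0171] xang 3.77 F [-2.9 -2.5  9.1] w 0.364
need cm [-0.03 -0.21  1.18]
```

View pics/w10.png

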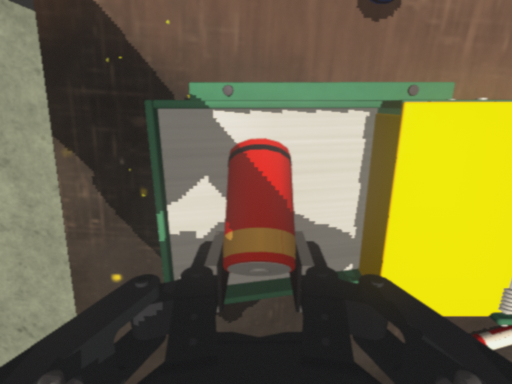

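View pics/s10.png

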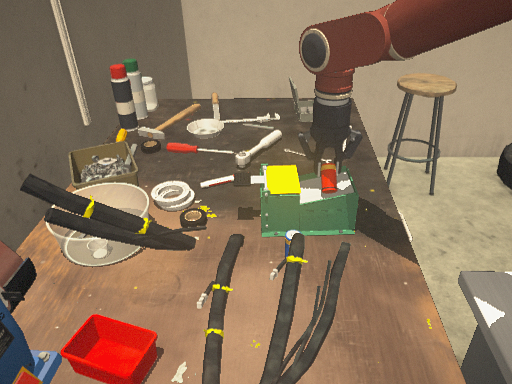

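```bash
python3 -m crank '[[0,0,0.3,0],[0,0,0.3,0],[0,0,0.3,0],[0,0,0,0],[0,0,0,0]]'
python3 -m crank '[[0,0,0.3,0],[0,0,0.3,0],[0,0,0,0],[0,0,0,0]]'
python3 -c "
from h import *
go(bw(-.065,-.015,.086));f=save('wrist','w11.png')"
```

```text
time: 12.62
tool_pos: [0.3971, -0.3535, 0.0933]
tool_rot: [0.007, 0.999, 0.033, 0.004]
contact_force: [-0.1, -5.5, 18.0]
gripper_width: 0.362
time: 12.95
tool_pos: [0.399, -0.3556, 0.0893]
tool_rot: [0.009, 0.999, 0.032, 0.006]
contact_force: [2.4, -9.5, 20.1]
gripper_width: 0.362
t 12.95 p [ 0.399  -0.3556  0.0893] bin [-0.0601 -0.0233] xang 3.7 F [ 2.4 -9.5 20.1] w 0.362
need cm [-0.49 -0.84  0.31]
```

View pics/w11.png

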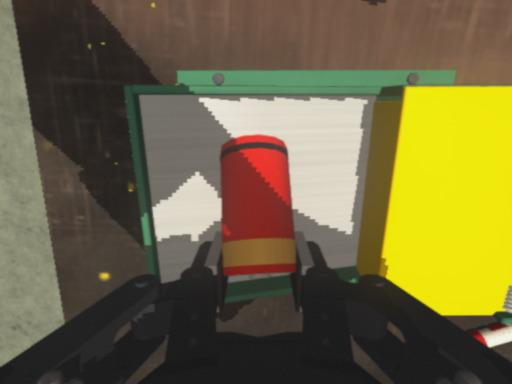

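```bash
python3 -m crank '[[0,0,-0.4,0],[0,0,-0.4,0],[0,0,0,0]]'
python3 -m crank '[[0,0,0,0],[0,0,0,0],[0,0,0,0],[0,0,0,0]]' 0.5
python3 -c "
from h import *
go(bw(-.065,-.015,.086));f=save('wrist','w12.png')"
```

```text
time: 13.25
tool_pos: [0.3958, -0.3508, 0.0921]
tool_rot: [0.004, 0.999, 0.033, 0.002]
contact_force: [1.0, -4.8, 9.1]
gripper_width: 0.366
time: 13.58
tool_pos: [0.3934, -0.3471, 0.0874]
tool_rot: [-0.001, 0.999, 0.033, -0.0]
contact_force: [1.1, 1.0, 0.6]
gripper_width: 0.5
t 13.5833 p [ 0.3934 -0.3471  0.0874] bin [-0.0651 -0.0144] xang 3.73 F [1.1 1.  0.6] w 0.5
need cm [0.01 0.06 0.14]
```

View pics/w12.png

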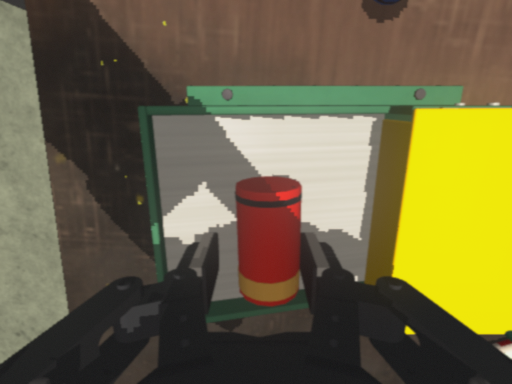

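```bash
python3 -m crank '[[0,0,-1.5,0],[0,0,-2,0],[0,0,-2,0],[0,0,-2,0],[0,0,-2,0],[0,0,-1,0],[0,0,0,0],[0,0,0,0]]'
python3 -c "
from h import *
go(bw(-.065,-.015,.086));f=save('wrist','w13.png');save('top','t13.png')"
```

```text
time: 14.3
tool_pos: [0.3934, -0.3477, 0.1927]
tool_rot: [-0.0, 0.999, 0.032, -0.0]
contact_force: [0.6, 0.7, 0.9]
gripper_width: 0.497
t 14.3 p [ 0.3934 -0.3477  0.1927] bin [-0.0652 -0.015 ] xang 3.72 F [0.6 0.7 0.9] w 0.497
need cm [2.000e-02 1.000e-02 1.067e+01]
```

View pics/w13.png

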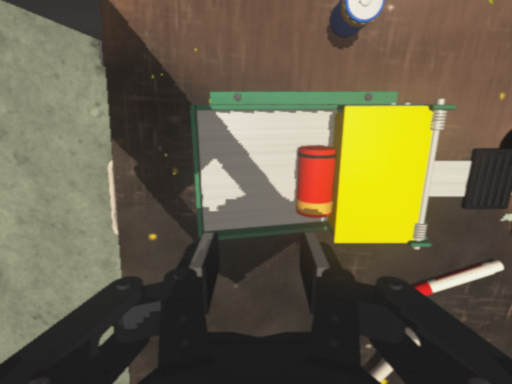

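```bash
python3 - <<'E'
from h import *
f=manip.grab_frame('wrist')
for u,v in((472,149),(468,207),(335,106),(334,241),(299,214),(298,146)):
    p=onz(f,u,v,.107 if u>400 else .102 if u>310 else .083); q=p[:2]-O; print((u,v),p.round(4),(q@EX).round(4),(q@EY).round(4))
go(bw(.122,0,.16))
E
python3 -m crank '[[2.3,0,0,0],[2.3,0,0,0],[2.3,0,0,0],[2.3,0,0,0],[2.3,0,0,0],[2.3,0,0,0],[2.3,0,0,0],[2.3,-0.7,0,0],[0,-0.7,0,0],[0,0,0,0]]' 0
python3 -c "
from h import *
go(bw(.122,0,.125));f=save('wrist','w14.png');save('top','t14.png')"
```

```text
(472, 149) [ 0.5554 -0.2969  0.107 ] 0.0998 0.0252
(468, 207) [ 0.5649 -0.3436  0.107 ] 0.1062 -0.022
(335, 106) [ 0.4471 -0.2721  0.102 ] -0.0067 0.057
(334, 241) [ 0.4616 -0.3831  0.102 ] 0.0006 -0.0548
(299, 214) [ 0.4321 -0.3673  0.083 ] -0.0278 -0.0371
(298, 146) [ 0.4249 -0.3062  0.083 ] -0.0311 0.0244
t 14.45 p [ 0.3929 -0.347   0.1911] bin [-0.0657 -0.0143] xang 3.72 F [-0.2 -0.  -0.1] w 0.5
need cm [18.77 -1.41  3.08]
time: 15.28
tool_pos: [0.5763, -0.3202, 0.1912]
tool_rot: [-0.001, 0.999, 0.033, -0.001]
contact_force: [-0.2, 0.8, -1.6]
gripper_width: -0.001
t 15.2833 p [ 0.5763 -0.3202  0.1912] bin [0.1191 0.0006] xang 3.84 F [-0.2  0.8 -1.6] w -0.001
need cm [0.31 0.08 6.62]
```

View pics/w14.png

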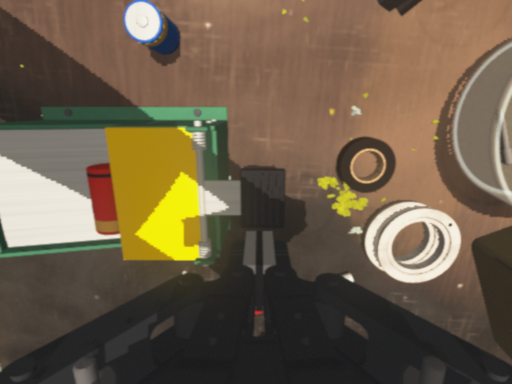

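```bash
python3 -m crank '[[0.2,0,1.5,0],[0,0,2,0],[0,0,2,0],[0,0,1.5,0],[0,0,0,0],[0,0,0,0]]'
python3 -m crank '[[0,0,0.5,0],[0,0,0.5,0],[0,0,0.5,0],[0,0,0.5,0],[0,0,0,0]]'
python3 -c "
from h import *
go(bw(.122,0,.09));f=save('wrist','w15.png');save('side','s15.png')"
```

```text
time: 15.88
tool_pos: [0.5771, -0.3215, 0.1215]
tool_rot: [-0.001, 0.999, 0.032, -0.001]
contact_force: [0.4, 0.2, -0.4]
gripper_width: 0.0
time: 16.3
tool_pos: [0.5791, -0.3222, 0.1039]
tool_rot: [0.001, 0.999, 0.032, 0.001]
contact_force: [1.1, 0.1, 5.1]
gripper_width: -0.001
t 16.3 p [ 0.5791 -0.3222  0.1039] bin [ 0.1218 -0.0016] xang 3.72 F [1.1 0.1 5.1] w -0.001
need cm [ 0.02 -0.16  1.39]
```

View pics/s15.png

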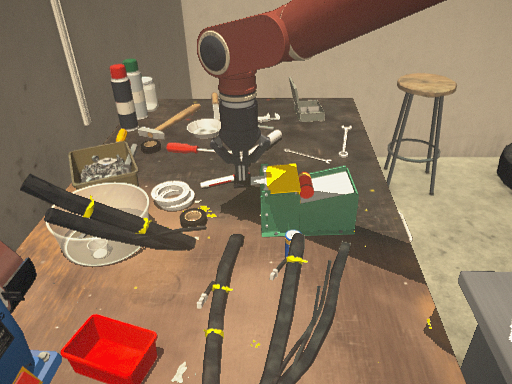

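View pics/w15.png

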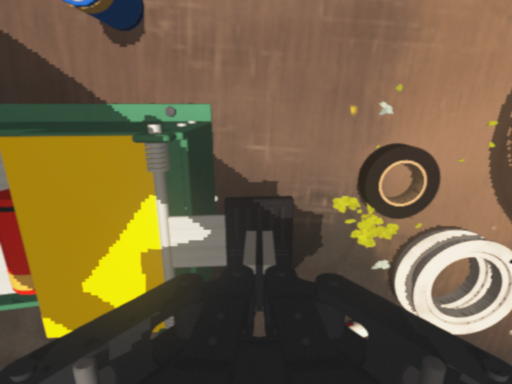

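```bash
python3 -m crank '[[-0.1,0,0.5,0],[-0.1,0,0.5,0],[-0.1,0,0.5,0],[-0.2,0,0.5,0],[-0.2,0,0.5,0],[-0.2,0,0.5,0],[0,0,0.2,0],[0,0,0,0],[0,0,0,0]]'
python3 -c "
from h import *
go(bw(.114,0,.072));f=save('wrist','w16.png');save('side','s16.png')"
```

```text
time: 17.15
tool_pos: [0.5725, -0.3233, 0.0758]
tool_rot: [0.002, 0.999, 0.033, 0.003]
contact_force: [1.4, 2.1, 12.8]
gripper_width: -0.0
t 17.15 p [ 0.5725 -0.3233  0.0758] bin [ 0.1151 -0.0023] xang 3.73 F [ 1.4  2.1 12.8] w -0.0
need cm [-0.11 -0.23  0.38]
```

View pics/s16.png

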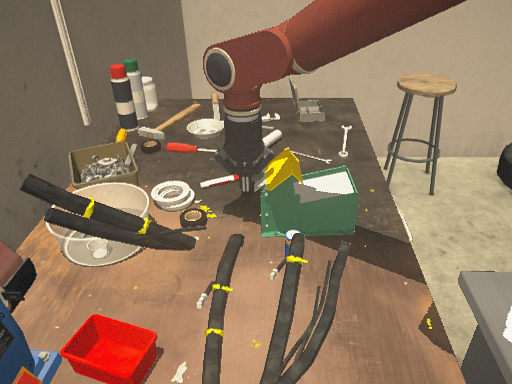

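View pics/w16.png

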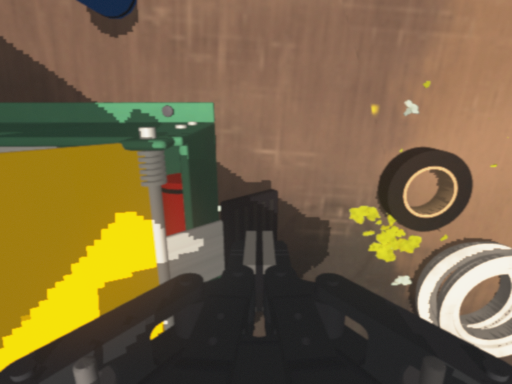

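```bash
python3 -m crank '[[0,0,0,0],[0,0,0,0],[0,0,0,0],[0,0,0,0],[0,0,0,0],[0,0,0,0],[0,0,0,0],[0,0,0,0],[0,0,0,0],[0,0,0,0]]'
python3 -c "
from h import *
go(bw(.114,0,.072));f=save('wrist','w17.png');save('top','t17.png')
a=cv2.imread('pics/w17.png');b=cv2.imread('pics/t17.png');cv2.imwrite('pics/c17.png',np.vstack([a[100:300],b[130:330]]))"
```

```text
time: 18.08
tool_pos: [0.5726, -0.3233, 0.076]
tool_rot: [0.002, 0.999, 0.033, 0.004]
contact_force: [2.2, 2.6, 12.5]
gripper_width: 0.002
t 18.0833 p [ 0.5726 -0.3233  0.076 ] bin [ 0.1152 -0.0023] xang 3.73 F [ 2.2  2.6 12.5] w 0.002
need cm [-0.12 -0.23  0.4 ]
```

View pics/c17.png

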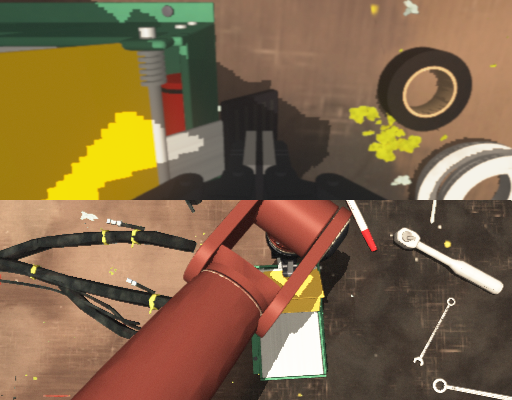

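```bash
python3 -m crank '[[0.03,0,-0.1,0],[0.03,0,-0.1,0],[0.03,0,-0.12,0],[0.03,0,-0.12,0],[0.03,0,-0.12,0],[0.03,0,-0.12,0],[0.03,0,-0.12,0],[0.03,0,-0.12,0],[0.03,0,-0.12,0],[0.03,0,-0.12,0]]'
python3 -m crank '[[0.03,0,-0.12,0],[0.03,0,-0.12,0],[0.03,0,-0.12,0],[0.03,0,-0.12,0],[0.03,0,-0.12,0],[0.03,0,-0.12,0],[0.03,0,-0.12,0],[0.03,0,-0.12,0],[0.03,0,-0.12,0],[0.03,0,-0.12,0]]'
python3 -c "
from h import *
go(bw(.12,0,.108))"
```

```text
time: 19.02
tool_pos: [0.5775, -0.3229, 0.0872]
tool_rot: [0.002, 0.999, 0.033, 0.006]
contact_force: [9.4, 0.8, 5.6]
gripper_width: -0.0
time: 19.85
tool_pos: [0.5796, -0.3228, 0.0989]
tool_rot: [0.002, 0.999, 0.033, 0.005]
contact_force: [8.2, 0.1, 6.8]
gripper_width: -0.002
t 19.85 p [ 0.5796 -0.3228  0.0989] bin [ 0.1223 -0.0022] xang 3.73 F [8.2 0.1 6.8] w -0.002
need cm [-0.22 -0.22 -0.92]
```

```bash
python3 -c "
from h import *
f=save('wrist','w18.png');s=save('side','s18.png')['img'][:,:,::-1]
cv2.imwrite('pics/c18.png',np.vstack([f['img'][100:300,:,::-1],cv2.resize(s[130:250,200:370],(510,360))[:,:510].copy() if 0 else cv2.resize(s[130:250,200:370],(512,360))]))"
```

```text
(no output)
```

View pics/c18.png

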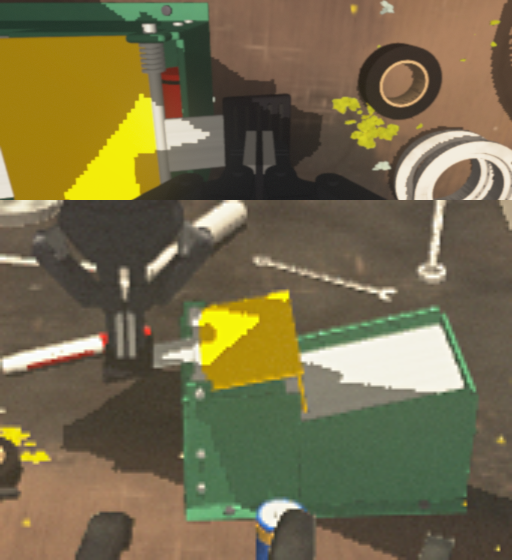

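```bash
python3 -m crank '[[0,0,-0.1,0],[0,0,-0.1,0],[0,0,-0.1,0],[0,0,-0.1,0],[0,0,-0.1,0],[0,0,-0.1,0],[0,0,-0.1,0],[0,0,-0.1,0],[0,0,-0.1,0],[0,0,-0.1,0]]'
python3 -m crank '[[0,0,-0.1,0],[0,0,-0.1,0],[0,0,-0.1,0],[0,0,-0.1,0],[0,0,-0.1,0],[0,0,-0.1,0],[0,0,-0.1,0],[0,0,-0.1,0],[0,0,-0.1,0],[0,0,-0.1,0]]'
python3 -c "
from h import *
go(bw(.12,0,.108))"
```

```text
time: 20.78
tool_pos: [0.5771, -0.3226, 0.1071]
tool_rot: [0.001, 0.999, 0.033, 0.002]
contact_force: [2.7, -0.7, 3.5]
gripper_width: 0.002
time: 21.62
tool_pos: [0.5753, -0.322, 0.115]
tool_rot: [-0.0, 0.999, 0.032, -0.0]
contact_force: [-0.7, 1.0, -0.5]
gripper_width: 0.002
t 21.6167 p [ 0.5753 -0.322   0.115 ] bin [ 0.118  -0.0011] xang 3.72 F [-0.7  1.  -0.5] w 0.002
need cm [ 0.2  -0.11  0.7 ]
```

Off the pad, gently. Retreat up and clear for a look.

```bash
python3 -m crank '[[0,0,-1,0],[0,0,-2,0],[0,0,-3,0],[0,0,-3,0],[0,-1.5,-1,0],[0,-3,0,0],[0,-3,0,0],[0,-3,0,0],[0,-3,0,0],[0,-3,0,0]]'
python3 -m crank '[[0,-3,0,0],[0,-3,0,0],[0,-3,0,0],[0,-2,0,0],[0,0,0,0],[0,0,0,0],[0,0,0,0]]'
python3 -c "
from h import *
go(bw(.12,0,.108))
s=save('side','s19.png');f=save('top','t19.png')['img'][:,:,::-1];w=save('wrist','w19.png')
s=s['img'][:,:,::-1]
cv2.imwrite('pics/c19.png',np.hstack([cv2.resize(f[130:330,180:340],(400,500)),cv2.resize(s[140:260,200:360],(400,500))]))"
```

```text
time: 22.45
tool_pos: [0.5641, -0.1553, 0.215]
tool_rot: [-0.0, 0.999, 0.032, 0.0]
contact_force: [0.7, 0.3, 1.1]
gripper_width: -0.002
time: 23.03
tool_pos: [0.5574, -0.0478, 0.215]
tool_rot: [0.0, 0.999, 0.032, 0.0]
contact_force: [-0.6, -0.5, 0.7]
gripper_width: 0.003
t 23.0333 p [ 0.5574 -0.0478  0.215 ] bin [0.1178 0.2737] xang 3.72 F [-0.6 -0.5  0.7] w 0.003
need cm [ 0.2  27.36 10.71]
```

View pics/c19.png

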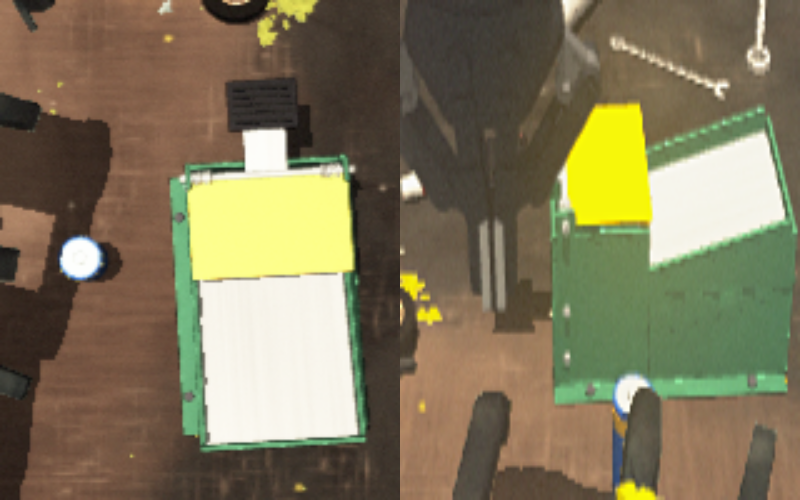

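View pics/s19.png

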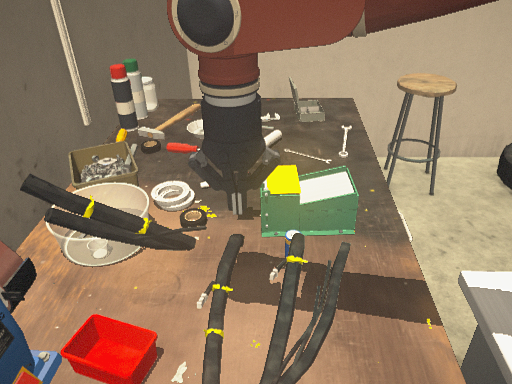

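Run:
```python
from h import *
a=cv2.imread('pics/top0.png')[185:310,245:335].astype(int);b=cv2.imread('pics/t19.png')[185:310,245:335].astype(int)
print('bin diff px',(abs(a-b).max(2)>60).sum())
manip.job_done()
```

```text
bin diff px 0
the job is handed in; nothing more can be done
```

The red cell is in the bin's hopper, the flap is shut, and the job was handed in at about 23 s of the 56 s allowed. `job_done()` gives no verdict, so the outcome rests on my own checks.

- **Laying the cell down:** I gripped the red cell near its top and dragged its base over the bin's side rim, so it swung down in the fingers. I then lowered it flat in the tray and let go. It rolled down and rested straight against the shut flap.
- **Tipping it in:** I pressed the pad down about 30 mm and held it there for more than a second. The wrist picture showed the cell in the hopper and the tray was empty.
- **Closing the flap:** I eased the pad up over about 3 s, at no more than about 15 mm/s. The force fell smoothly to zero before the fingers left the pad.

**Final checks:**
- The last top view of the bin and flap matches the first one, with no pixels changed beyond the threshold. The flap therefore looks fully shut.
- The blue cell stands where it was, to within a pixel.
- The gripper is well clear and reads no contact force.

**Limits and disagreements:**
- With the flap shut, the cell could not be seen in the hopper. It was last seen there, apparently at rest, while the flap was being eased down.
- The flap's speed was never measured directly, only inferred from how slowly the tool moved.
- The side and top views disagreed by 2–6 mm on the bin's position, so I used a value in between.
- My first try at tipping the cell stalled at about 20 N, and I redid it with a longer lever.

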